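# Get a dose of medicine ready: dosing cup turned over, push-and-turn cap off

### The arm

A 7-joint arm with a two-finger parallel gripper is mounted at the origin on a cart in front of the work surface, level with it; the furniture and walls round the work are solid. World frame = base frame: x ahead of the robot, y to its left, z up, the work surface at z = 0. Lengths are in m, angles in rad, forces in N, time in s.
With the tool pointing down it reaches from about 0.35 to 0.9 m from the base axis. Payload 7.2 kg.
Tool frame: the origin (TCP) lies on the centre line of the jaws, within the pads' length; the fingertips stand env.nose_length ahead of it and the grasp point (between the pads) lies 3 mm ahead of it (env.nose_length is the distance from the TCP to the fingertips, in m); z points along the fingers, x is the direction in which the jaws open and shut, and the axes are right-handed (so a half turn about z gives the same grasp; the last joint's range is limited). The gripper opens to 85 mm and grips with 20 to 120 N. Pads are 22 mm wide; open, the fingers measure 114 mm over their backs; the gripper's body (76 mm by 85 mm) begins 54 mm behind the grasp point. The pads swing forward as they close: fully open they stand 13 mm farther back than shut.
Start: joints at [-1.267, 0.411, -0.013, 1.596, 0.006, 1.134, -0.082], TCP at [0.227, 0.582, 0.223] pointing down, gripper open.
Joint ranges: [-2.95, 2.95], [-0.29, 1.99], [-1.47, 1.44], [0.14, 2.54], [-1.03, 4.17], [0.13, 1.85], [-2.86, 2.86]. Speed limits (rad/s): [2.39, 2.39, 3.01, 3.01, 3.14, 3.14, 3.14].

### API

Orientations are given as a rotation vector (axis times angle).
In Python, from bench import env, set_gripper, get_state, eyes, workorder gives the robot as it stands. Calls block until the motion is done:
- env.reach(position, orientation): joint-space move of the TCP to a pose.
- env.move_straight(position, frame=None, v=0.15): straight line of the TCP; frame=None keeps the orientation; v is the mean speed in m/s.
- env.set_joints(angles): joint-space move.
- set_gripper(opening, effort=None): finger opening in m; effort is the grip in N (None keeps the last); returns when the fingers have stopped.
- env.wait(seconds).
- env.solve_ik(position, orientation): joint angles nearest the present ones, or None.
- get_state(): the state.
- eyes.camera(name): name is "scene" or "side" or "wrist"; returns a dict with "frame" (384x512x3 uint8, red, green, blue), "depth" (384x512 float32, m along the optical axis (not along the pixel's ray), 0 where there is no reading), "mtx" (3x3 intrinsics, pixels), "R" (3x3) and "t" (3): a world point X has camera coordinates R X + t. Camera axes: x right, y down, z forward; pixel columns grow to the right and rows downward; lengths in m; the calibration is good to about 2 mm. A picture is of the moment at which its call begins.
A pose or a line that the arm cannot do raises env.Unreachable and nothing moves.
- workorder.sign_off(): hands the job in, once; it reports no verdict.
The state is a dict: "clock": time; "joint_positions": joint angles; "dq": joint speeds; "joint_efforts": joint torques, N m; "tool_pos": TCP position; "tool_rot": TCP orientation; "contact_force": force on the tool from outside, world axes, zero at the start; "ft_torque": the same for the moment, N m; "gripper_width": finger opening in m.
Only numpy, scipy, OpenCV 4.12 (cv2) and the standard library are available. Lean on these libraries where they do the work, as an engineer would, in place of code of your own. Each camera call takes 0.05 s, during which the arm holds its last target.

### The job

Get the brown medicine bottle ready for pouring a dose. Its dosing cup sits upside down over the cap: take the cup off and stand it mouth-up on the worktop near the bottle. Then push the child-safety cap down, turn it anticlockwise while it is down until it comes free, and finish still holding the cap in the gripper a few centimetres straight above the mouth of the open bottle; the bottle stays standing on the worktop and the other things stay where they are.

Things in the scene. Friction and masses are not known exactly. Their poses are not given: they have to be found in the camera images.
- med_bottle: brown bottle with blank paper label, loose, 0.4 to 0.6 kg, upright, 60 mm wide, 124 mm tall to its mouth; origin at the centre of its underside, z up. Straight-sided to 78 mm, then a shoulder, then a 26 mm wide neck from 99 mm up with three hooked lugs that lock the cap. It stands free on the worktop: the push down on the cap keeps it from turning along with the cap
- bottle_mouth (a point): centre of the bottle's mouth, on its axis 124 mm above its underside; hidden under cap and cup at the start
- cap_center (a point): centre of the safety cap: white, ribbed, a separate part, 44 mm wide, 29 mm tall, 40 g. At the start locked on the bottle, coaxial, underside 104 mm and top 133 mm above the bottle's underside; this point is half-way up. z up. To free it, push down, then turn anticlockwise seen from above, then lift straight up
- cap_top (a point): centre of the cap's top, 14.5 mm above its centre. The cap is sprung: it turns only when down at least 3 mm (about 8 N) and stops at 4.6 mm (about 9 N; up to 25 N does no harm). Held down it can be lifted off once turned 40 to 80 degrees anticlockwise, best 60; a stop ends the turn at 80. Clockwise, or not pushed down, it does not turn on the bottle
- cup_center (a point): centre (half-way up, on the axis) of the dosing cup: clear plastic, loose, 40 g, 50 mm tall, outside 60 mm wide at the mouth and 54 mm at the foot, wall 2.5 mm. At the start mouth-down over the cap, its floor (3 mm) on the cap's top: foot at 136 mm, rim at 86 mm above the worktop; it must rise 47 mm to clear the cap. z points from mouth to foot
- cup_mouth (a point): centre of the cup's mouth, in the plane of its rim. The cup's wall is ten-sided to the touch, so it can be laid on its side on the worktop without rolling and gripped anew to turn it further
- cup_foot (a point): centre of the outside of the cup's foot (closed end), 50 mm from the mouth
- sandwich_maker: grey sandwich maker, closed, fixed, 245 mm by 217 mm, 69 mm tall, stands at the back; origin under its centre
- tea_glass: drinking glass, clear, 77 mm wide, 89 mm tall, upright; origin under its centre
- teaspoon: metal spoon lying flat, 173 mm long; origin under its middle
- mug: green mug, 86 mm wide, 96 mm tall, with a handle, upright; origin under its middle
- salt_shaker: salt shaker, 44 mm wide, 90 mm tall, upright; origin under its centre
- curl_bowl: small glass bowl with chocolate curls, 109 mm wide, 71 mm tall; origin under its centre
Things that resemble listed ones, but are neither listed nor needed, are in the scene too. Leave any orange look-alike of the part that bears cup_center alone.

How it is judged:
By the outcome, as a careful person would: the job done as asked, in the order asked, and still so for the second after the job is handed in, while the arm keeps its last pose, push and grip.
It also fails if it takes over 70 s, if anything falls off the work surface, if the arm or the gripper's body presses on something with over 40 N, if the wrist force passes 120 N, or if a joint passes its speed limit or range.

## Working session

There is one attempt and no reset: what is moved stays moved. The work goes in short steps, each a Python script; the robot and the scene stay as the last script left them, time stands still between calls to the robot, and variables do not carry over. Pictures are saved under pics/ and viewed, and the job is handed in when it is done.

```bash
ls; mkdir -p pics; python3 - <<'E'
from bench import env,set_gripper,get_state,eyes,workorder
import cv2,numpy as np
for n in ["scene","side","wrist"]:
    c=eyes.camera(n); cv2.imwrite(f"pics/a_{n}.png",c["frame"][:,:,::-1]); np.savez(f"pics/a_{n}.npz",**c)
    print(n,c["mtx"].round(1).tolist(),(-c["R"].T@c["t"]).round(3))
s=get_state();print(s, env.nose_length)
E
```

```text
pics
scene [[471.4, 0.0, 259.3], [0.0, 471.4, 186.6], [0.0, 0.0, 1.0]] [0.025 1.013 0.707]
side [[391.2, 0.0, 252.8], [0.0, 391.2, 191.6], [0.0, 0.0, 1.0]] [-0.11  -0.462  0.982]
wrist [[273.3, 0.0, 254.8], [0.0, 273.3, 190.5], [0.0, 0.0, 1.0]] [0.152 0.612 0.373]
{'clock': 0.15, 'joint_positions': array([-1.26717825,  0.41173207, -0.01273075,  1.59683667,  0.00562266,
        1.13431218, -0.0822111 ]), 'dq': array([ 1.56821592e-03, -7.37489319e-04, -1.01069714e-05, -2.09640031e-03,
        1.04123793e-03,  3.23764729e-04,  6.62275642e-04]), 'joint_efforts': array([ 1.20344190e-03, -6.01036334e+01,  6.82688411e-01, -2.99647093e+01,
        1.39193909e-02,  7.82745774e-03, -3.02721799e-05]), 'tool_pos': array([0.22695505, 0.58191926, 0.22254245]), 'tool_rot': array([ 2.59308892e+00,  1.77215811e+00, -1.52943512e-03]), 'contact_force': array([-0.38995305, -0.36004166,  0.94066603]), 'ft_torque': array([ 0.04645238, -0.0277293 , -0.02483543]), 'gripper_width': 0.08528151649929067} 0.022
```

View pics/a_scene.png

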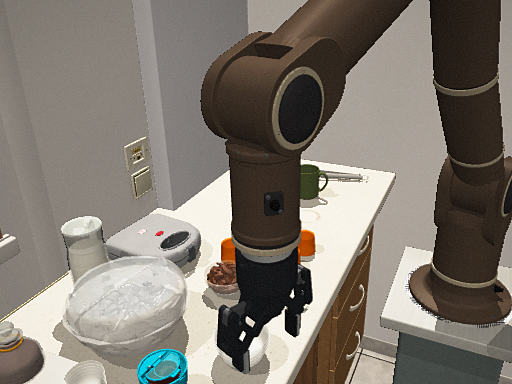

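View pics/a_side.png

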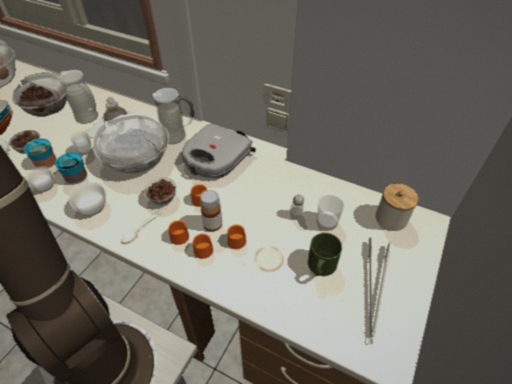

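View pics/a_wrist.png

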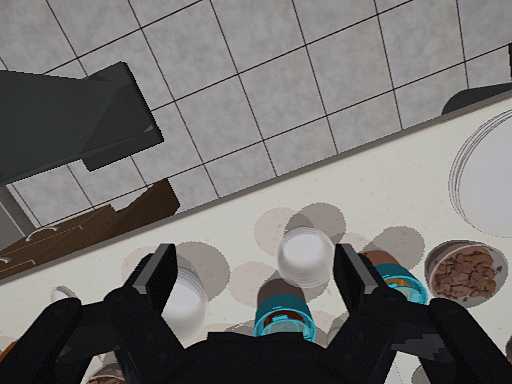

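The side view shows the brown bottle at about (211,210), with a clear cup on top near (210,198). Four orange look-alike cups stand round it at (199,193), (178,232), (203,246) and (236,236). Other things that could be confused with it are the clear tea glass (330,212) and the teal-banded cups (40,152) and (70,167). By the description I choose the bottle at (211,210). Next is a close crop and depth measurements.

```bash
cat > h.py <<'E'
import numpy as np,cv2
def cloud(c):
    d=c["depth"];h,w=d.shape;u,v=np.meshgrid(np.arange(w),np.arange(h));K=c["mtx"]
    P=np.stack([(u-K[0,2])/K[0,0]*d,(v-K[1,2])/K[1,1]*d,d],-1)
    return (P-c["t"])@c["R"]
def proj(c,X):
    p=c["R"]@np.asarray(X)+c["t"];q=c["mtx"]@p;return q[:2]/q[2]
E
python3 - <<'E'
import numpy as np,cv2
from h import *
c=dict(np.load("pics/a_side.npz"));P=cloud(c)
im=c["frame"][170:280,130:300,::-1];cv2.imwrite("pics/a_crop.png",cv2.resize(im,None,fx=4.5,fy=4.5,interpolation=cv2.INTER_CUBIC))
for v in range(186,236,3):print(v,[tuple((P[v,u]*1000).round().astype(int)) for u in (205,211,217)])
for n,(u0,v0,u1,v1) in dict(o1=(186,180,206,206),o2=(165,218,192,246),o3=(190,232,216,260),o4=(224,222,250,250),salt=(288,190,306,222),glass=(314,192,346,230),mug=(306,232,344,276),curl=(144,174,178,208)).items():
    q=P[v0:v1,u0:u1].reshape(-1,3);q=q[(q[:,2]>.015)&(q[:,2]<.2)]
    print(n,np.percentile(q,[2,98],axis=0).round(3).tolist())
E
```

```text
186 [(np.int64(584), np.int64(80), np.int64(50)), (np.int64(629), np.int64(90), np.int64(2)), (np.int64(639), np.int64(73), np.int64(1))]
189 [(np.int64(570), np.int64(72), np.int64(53)), (np.int64(516), np.int64(7), np.int64(138)), (np.int64(625), np.int64(64), np.int64(3))]
192 [(np.int64(500), np.int64(18), np.int64(136)), (np.int64(507), np.int64(2), np.int64(137)), (np.int64(515), np.int64(-14), np.int64(137))]
195 [(np.int64(490), np.int64(12), np.int64(136)), (np.int64(498), np.int64(-3), np.int64(135)), (np.int64(505), np.int64(-20), np.int64(137))]
198 [(np.int64(478), np.int64(4), np.int64(139)), (np.int64(485), np.int64(-12), np.int64(140)), (np.int64(496), np.int64(-25), np.int64(136))]
201 [(np.int64(467), np.int64(-3), np.int64(140)), (np.int64(477), np.int64(-16), np.int64(137)), (np.int64(493), np.int64(-26), np.int64(126))]
204 [(np.int64(465), np.int64(-3), np.int64(129)), (np.int64(473), np.int64(-18), np.int64(129)), (np.int64(491), np.int64(-26), np.int64(114))]
207 [(np.int64(464), np.int64(-2), np.int64(117)), (np.int64(472), np.int64(-17), np.int64(116)), (np.
[... 1025 characters left out ...]
64(9))]
231 [(np.int64(459), np.int64(8), np.int64(1)), (np.int64(465), np.int64(-11), np.int64(5)), (np.int64(475), np.int64(-26), np.int64(2))]
234 [(np.int64(421), np.int64(-22), np.int64(50)), (np.int64(-110), np.int64(-462), np.int64(982)), (np.int64(468), np.int64(-30), np.int64(-2))]
o1 [[0.466, 0.0, 0.018], [0.582, 0.114, 0.139]]
o2 [[0.376, 0.039, 0.017], [0.426, 0.089, 0.055]]
o3 [[0.368, -0.052, 0.017], [0.418, -0.002, 0.055]]
o4 [[0.441, -0.124, 0.016], [0.493, -0.073, 0.055]]
salt [[0.623, -0.236, 0.02], [0.652, -0.202, 0.091]]
glass [[0.625, -0.35, 0.017], [0.7, -0.28, 0.091]]
mug [[0.442, -0.395, 0.018], [0.554, -0.316, 0.098]]
curl [[0.46, 0.159, 0.024], [0.561, 0.26, 0.067]]
```

View pics/a_crop.png

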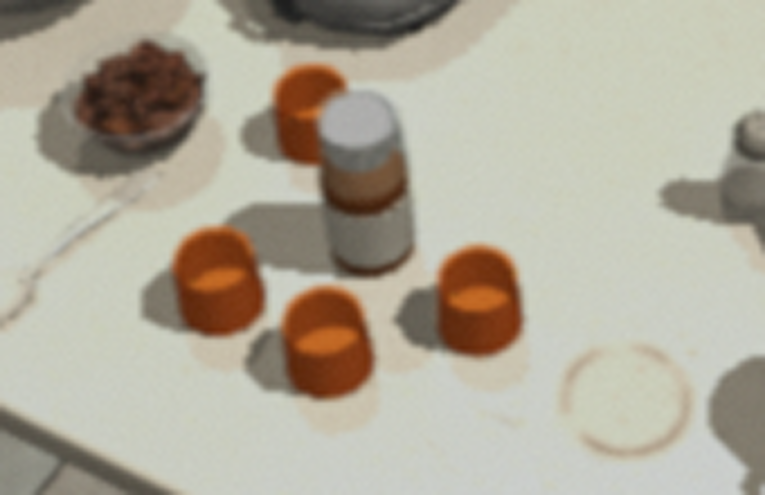

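The crop confirms it: a greyish clear cup sits mouth-down on the brown bottle with the paper label. The four orange cups around it are mouth-up and stay untouched. Now I'll fit the axes and check which arm poses are reachable.

```bash
cat >> h.py <<'E'
from scipy.spatial.transform import Rotation as Ro
def tool(az,el,ysign):
    """tool z along (az,el) deg, x horizontal; ysign=+1: tool y has upward component (el=0: y=up)"""
    a,e=np.radians([az,el]); z=np.array([np.cos(e)*np.cos(a),np.cos(e)*np.sin(a),np.sin(e)])
    x=np.array([-np.sin(a),np.cos(a),0])   # candidate
    y=np.cross(z,x)
    if np.sign(y[2])!=ysign: x,y=-x,-y
    return Ro.from_matrix(np.stack([x,y,z],1)).as_rotvec()
E
cat > s.py <<'E'
import numpy as np,cv2
from h import *
from scipy.optimize import least_squares
from bench import env
c=dict(np.load("pics/a_side.npz"));P=cloud(c)
def fit(u0,v0,u1,v1,zl,zh,r,g):
    q=P[v0:v1,u0:u1].reshape(-1,3);q=q[(q[:,2]>zl)&(q[:,2]<zh)&(np.hypot(*(q[:,:2]-g).T)<.045)]
    s=least_squares(lambda p:np.hypot(*(q[:,:2]-p).T)-r,g,loss='soft_l1',f_scale=.002);return s.x.round(4),len(q),np.sqrt(2*s.cost/len(q)).round(4)
print("bottle",fit(196,205,226,234,.012,.075,.030,[.492,.003]))
print("cup wall",fit(196,195,226,216,.09,.13,.0285,[.492,.003]))
q=P[186:206,198:224].reshape(-1,3);q=q[q[:,2]>.134];print("foot",q.mean(0),np.percentile(q,[2,98],0).round(3).tolist())
for n,a in dict(o1=(186,180,201,206,.012,.05,.028,[.56,.083]),o2=(165,218,192,246,.012,.05,.028,[.40,.065]),o3=(190,232,216,260,.012,.05,.028,[.393,-.027]),o4=(224,222,250,250,.012,.05,.028,[.467,-.098])).items():print(n,fit(*a))
print("scan")
for ys in (1,-1):
  for az in range(0,360,15):
    for el in (0,-8):
      q=env.solve_ik([.49,.003,.112],tool(az,el,ys))
      if q is not None: print("pick",ys,az,el,np.round(q,2))
for ys in (1,-1):
  for az in range(0,360,15):
    q=env.solve_ik([.575,-.105,.04],tool(az,-25,ys))
    if q is not None: print("place",ys,az,np.round(q,2))
E
python3 s.py
```

```text
bottle (array([0.4923, 0.0023]), 259, np.float64(0.001))
cup wall (array([0.4932, 0.0017]), 182, np.float64(0.0012))
foot [ 0.48322751 -0.00600663  0.14919077] [[0.466, -0.025, 0.134], [0.517, 0.025, 0.142]]
o1 (array([0.5595, 0.0897]), 91, np.float64(0.0031))
o2 (array([0.4044, 0.0675]), 204, np.float64(0.0031))
o3 (array([ 0.3963, -0.0237]), 212, np.float64(0.0032))
o4 (array([ 0.4699, -0.0954]), 185, np.float64(0.0027))
scan
pick 1 30 0 [ 1.74  1.76 -1.1   2.49  4.    0.33 -0.39]
pick 1 45 0 [ 1.69  1.62 -1.12  2.31 -0.89  0.31 -1.89]
pick 1 45 -8 [ 1.76  1.75 -1.36  2.35  0.87  0.21  2.56]
pick 1 60 0 [ 1.37  1.27 -0.84  2.12 -0.95  0.84 -1.92]
pick 1 60 -8 [ 1.34  1.13 -0.83  2.16 -1.    0.78 -1.96]
pick 1 75 0 [ 0.96  1.08 -0.43  1.94 -1.01  1.32 -1.89]
pick 1 75 -8 [ 0.95  0.98 -0.43  1.98 -1.    1.23 -1.95]
pick 1 90 0 [ 0.71  1.08 -0.22  1.76 -0.94  1.6  -1.94]
pick 1 90 -8 [ 0.55  0.97 -0.01  1.81 -1.01  1.62 -1.89]
pick 1 105 0 [ 0.61  1.13 -0.22  1.57 -0.79  1.75 -2.03]
pick 1 105 -8 [ 0.47  1.03 -0.01  1.62 -0.86  1.75 -1.95]
pick 1 120 0 [ 0.62  1.22 -0.43  1.38 -0.56  
[... 3423 characters left out ...]
-0.86  0.82  0.92]
place -1 75 [ 0.78  0.97 -0.22  1.7  -0.92  1.23  1.02]
place -1 90 [ 0.45  1.03  0.19  1.51 -0.98  1.6   1.15]
place -1 105 [ 0.34  1.12  0.3   1.32 -0.9   1.8   1.2 ]
place -1 120 [ 0.43  1.17 -0.01  1.12 -0.57  1.84  1.09]
place -1 225 [-0.24  1.15  0.04  1.19  0.51  1.82  2.01]
place -1 240 [-0.3   1.07 -0.    1.38  0.67  1.67  2.02]
place -1 255 [-0.36  1.   -0.03  1.58  0.83  1.52  2.  ]
place -1 270 [-0.42  0.93 -0.04  1.79  1.02  1.37  1.95]
place -1 285 [-0.47  0.87 -0.03  1.99  1.24  1.23  1.85]
place -1 300 [-0.51  0.84 -0.    2.2   1.53  1.14  1.69]
place -1 315 [-0.51  0.83  0.04  2.38  1.91  1.13  1.49]
place -1 330 [-0.42  0.87  0.07  2.53  2.34  1.26  1.33]
```

Chosen plan:
- **Pick:** tool roughly horizontal from the −y side, at azimuth 100° and 5° down.
- **Flip:** lift, then turn joint 7 by π.
- **Place:** at about (0.58, −0.085), with the tool 25° down.

Before moving I'll check the free area and the IK continuity.

```bash
cat > s2.py <<'E'
import numpy as np
from h import *
from bench import env
c=dict(np.load("pics/a_side.npz"));P=cloud(c).reshape(-1,3)
# occupancy: max height in 2cm grid
print("max height mm, rows x .40...80, cols y -.42...14")
for x in np.arange(.36,.84,.03):
    r=[]
    for y in np.arange(-.42,.2,.03):
        m=(abs(P[:,0]-x)<.015)&(abs(P[:,1]-y)<.015)&(P[:,2]<.4)
        r.append(int(1000*np.percentile(P[m,2],95)) if m.sum()>2 else -1)
    print(round(x,2),r)
B=np.array([.4927,.0021])
def show(n,p,az,el,ys):
    q=env.solve_ik(p,tool(az,el,ys));print(n,None if q is None else np.round(q,2))
for az in(95,100,110):
    d=np.array([np.cos(np.radians(az)),np.sin(np.radians(az))])
    for back,z in((.15,.30),(.12,.111),(0,.111),(0,.2),):
        p=[*(B-d*(back+.003)),z]
        show((az,back,z,'+'),p,az,-5,1); show((az,back,z,'-'),p,az,-5,-1)
for az in(45,50,55):
  for z in(.16,.04,.035):show(("place",az,z),[.58,-.085,z],az,-25,-1)
E
python3 s2.py
```

```text
max height mm, rows x .40...80, cols y -.42...14
0.36 [3, 4, 4, 3, 4, 4, 4, 4, 4, 4, 4, 3, 3, 50, 24, 3, 4, 4, 4, 3, 9]
0.39 [5, 4, 4, 4, 3, 4, 3, 4, 4, 3, 3, 3, 50, 53, 52, 44, 52, 52, 4, 4, 11]
0.42 [4, 3, 5, 4, 4, 4, 4, 4, 4, 4, 4, 3, 16, 52, 53, 43, 52, 54, 4, 4, 10]
0.45 [4, 4, 89, 4, 4, 4, 4, 4, 4, 4, 53, 53, 4, 3, 99, 4, 2, 4, 5, 4, 47]
0.48 [5, 93, 94, 95, 4, 3, 4, 4, 4, 5, 53, 54, 50, 134, 139, 138, 3, 4, 3, 45, 48]
0.51 [4, 97, -1, 97, 96, 4, 4, 4, 4, 5, 5, 50, 4, 135, 139, 138, 3, 4, 4, 46, 55]
0.54 [5, 95, 93, 95, 4, 4, 4, 4, 4, 4, 4, 4, 5, 4, 3, -872, 2, 53, 50, 44, 48]
0.57 [4, 4, 96, -1, 5, 4, 4, 4, 3, 5, 4, 4, 4, 4, 4, 2, 52, 53, 52, 4, 47]
0.6 [4, 4, -1, -1, 4, 4, 5, 4, 4, 4, 4, 4, 4, 4, 5, 4, 2, -1, -1, 4, 4]
0.63 [4, 5, 77, 86, 86, 61, 84, 88, 4, 4, 3, 5, 5, 4, 3, 5, 4, 3, 55, 62, 63]
0.66 [4, 5, 88, -1, -1, 89, 87, 91, 5, 4, 4, 4, 4, 4, 5, 4, 34, 65, 68, 68, 69]
0.69 [5, 5, 80, 88, 87, 86, 4, 3, 4, 5, 4, 4, 5, 3, 5, 5, 63, 68, 69, -1, -1]
0.72 [5, 5, 4, 4, -1, 5, 5, 5, 5, 4, 5, 5, 4, 5, 5, 4, 66, 69, 69, 70, 69]
0.75 [5, 4, 5, 5, -1, 4, 4, 4, 4, 4, 5, 4, 4, 4, 4, 
[... 1536 characters left out ...]
, 0, 0.2, '+') [ 0.57  0.96 -0.22  1.55 -0.77  1.83 -2.14]
(110, 0, 0.2, '-') [ 0.57  0.96 -0.22  1.55 -0.77  1.83  1.  ]
('place', 45, 0.16) [ 1.51  1.04 -1.23  2.11 -0.52  0.35  0.36]
('place', 45, 0.04) [ 1.41  1.2  -1.03  2.09 -0.82  0.29  0.85]
('place', 45, 0.035) [ 1.41  1.21 -1.03  2.09 -0.8   0.28  0.84]
('place', 50, 0.16) [ 1.39  0.9  -1.03  2.05 -0.81  0.57  0.64]
('place', 50, 0.04) [ 1.27  1.06 -0.82  2.03 -1.    0.53  1.  ]
('place', 50, 0.035) [ 1.27  1.08 -0.82  2.03 -0.99  0.52  1.01]
('place', 55, 0.16) [ 1.25  0.81 -0.83  1.99 -0.9   0.76  0.74]
('place', 55, 0.04) [ 1.25  1.08 -0.83  1.97 -0.8   0.6   0.85]
('place', 55, 0.035) [ 1.26  1.09 -0.83  1.97 -0.8   0.59  0.85]
```

The straight-back standoff would put the wrist over the mug. I'll lower the open jaws vertically around the cup instead, since the palm stays behind it.

```bash
cat > s3.py <<'E'
import numpy as np,cv2
from h import *
from bench import env,get_state,eyes,set_gripper
az=95;a=np.radians(az);d=np.array([np.cos(a),np.sin(a)]);B=np.array([.4927,.0021])
T=tool(az,-5,1)
p=get_state()["tool_pos"];env.move_straight([p[0],p[1],.36],v=.25)
env.reach([*(B-d*.003),.25],T)
s=get_state();print(s["clock"],s["tool_pos"],s["joint_positions"].round(2),s["contact_force"].round(1))
for n in["wrist","side","scene"]:
    c=eyes.camera(n);cv2.imwrite(f"pics/b_{n}.png",c["frame"][:,:,::-1]);np.savez(f"pics/b_{n}.npz",**c)
    print(n,proj(c,[*B,.136]).round(),proj(c,[*B,.086]).round())
E
python3 s3.py
```

```text
3.2667 [4.93051052e-01 3.37046656e-04 2.50330111e-01] [ 0.53  0.79 -0.01  1.76 -1.    1.81 -2.06] [-0.9  0.7 -0.5]
wrist [258.  36.] [259. -79.]
side [208. 195.] [210. 207.]
scene [268. 204.] [268. 220.]
```

View pics/b_wrist.png

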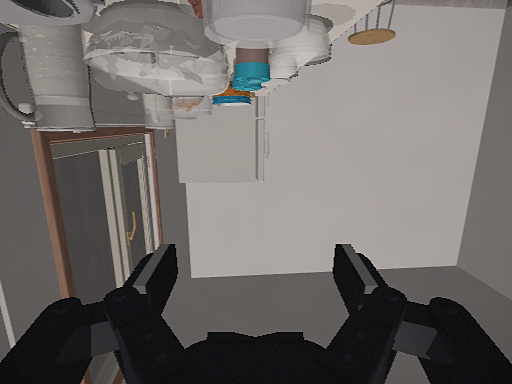

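View pics/b_side.png

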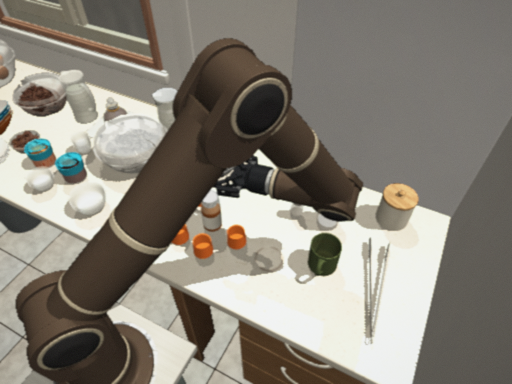

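View pics/b_scene.png

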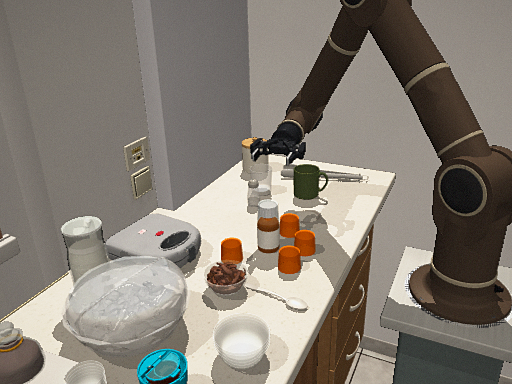

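The wrist camera view is inverted, so the camera now hangs below the tool. I'll measure the wrist's extents before descending next to orange cup o4 at (0.47, −0.095), the salt shaker and the mug.

```bash
python3 - <<'E'
import numpy as np
from h import *
c=dict(np.load("pics/b_wrist.npz"));w=-c["R"].T@c["t"];print("cam",w, "axes z",c["R"][2])
from bench import get_state
s=get_state();R=Ro.from_rotvec(s["tool_rot"]).as_matrix();t=s["tool_pos"]
print("cam in tool",R.T@(w-t))
Q=[]
for n in("side","scene"):
    P=cloud(dict(np.load(f"pics/b_{n}.npz"))).reshape(-1,3);P=P[(P[:,2]>.12)&(P[:,2]<.6)&(abs(P[:,0]-.5)<.16)&(P[:,1]<.1)&(P[:,1]>-.45)]
    Q.append((P-t)@R)
Q=np.vstack(Q)
for z0 in np.arange(-.36,.03,.03):
    m=(Q[:,2]>z0)&(Q[:,2]<z0+.03)&(abs(Q[:,0])<.12)&(abs(Q[:,1])<.14)
    if m.sum()>5:print(round(z0,2),m.sum(),np.percentile(Q[m,:2],[1,99],axis=0).round(3).tolist())
E
```

```text
cam [ 0.50862836 -0.15617073  0.18167662] axes z [-0.08698981  0.96834357  0.23397329]
cam in tool [-0.00152946 -0.08208137 -0.15050687]
-0.36 539 [[-0.048, -0.037], [0.117, 0.139]]
-0.33 791 [[-0.044, -0.036], [0.118, 0.131]]
-0.3 917 [[-0.013, -0.015], [0.111, 0.139]]
-0.27 364 [[-0.019, -0.016], [0.039, 0.041]]
-0.24 438 [[-0.016, -0.018], [0.041, 0.043]]
-0.21 498 [[-0.03, -0.023], [0.041, 0.043]]
-0.18 470 [[-0.022, -0.015], [0.038, 0.04]]
-0.15 572 [[-0.061, -0.01], [0.067, 0.04]]
-0.12 708 [[-0.067, -0.012], [0.072, 0.022]]
-0.09 675 [[-0.071, -0.012], [0.074, 0.019]]
-0.06 118 [[-0.055, -0.009], [0.062, 0.014]]
-0.03 200 [[-0.054, -0.131], [0.055, 0.011]]
0.0 243 [[-0.025, -0.13], [0.028, -0.109]]
0.03 103 [[-0.02, -0.126], [0.02, -0.108]]
```

The link radius is about 42 mm and the wrist joint sits about 33 cm back, which puts it over the mug. A pitch of −13° gives clearance there. Now re-aiming, descending and gripping.

```bash
cat > s4.py <<'E'
import numpy as np,cv2
from h import *
from bench import env,get_state,eyes,set_gripper
az,el=97,-13;B=np.array([.4927,.0021]);T=tool(az,el,1);z=Ro.from_rotvec(T).as_matrix()[:,2]
g=np.array([*B,.112]);p=g-.003*z
for dz in(.14,.0,.1):
    q=env.solve_ik(p+[0,0,dz],T);print(dz,None if q is None else q.round(2))
env.reach(p+[0,0,.14],T)
env.move_straight(p+[0,0,.03],v=.15)
print(get_state()["contact_force"].round(1))
env.move_straight(p,v=.06)
s=get_state();print(s["clock"],s["tool_pos"].round(4),p.round(4),s["contact_force"].round(1))
for n in["side","scene"]:
    c=eyes.camera(n);cv2.imwrite(f"pics/c_{n}.png",c["frame"][:,:,::-1])
    if n=="scene":cv2.imwrite("pics/c_scrop.png",cv2.resize(c["frame"][120:290,190:350,::-1],None,fx=3.5,fy=3.5,interpolation=cv2.INTER_CUBIC))
E
python3 s4.py
```

```text
0.14 [ 0.49  0.72  0.02  1.74 -0.94  1.76 -2.11]
0.0 [ 0.49  0.94  0.02  1.73 -0.92  1.64 -1.94]
0.1 [ 0.49  0.78  0.02  1.75 -0.93  1.72 -2.06]
[-0.6 -0.1  0.5]
5.2 [ 0.493  -0.0007  0.1125] [ 0.4931 -0.0008  0.1127] [ 0.1 -0.1  1.4]
```

View pics/c_scrop.png

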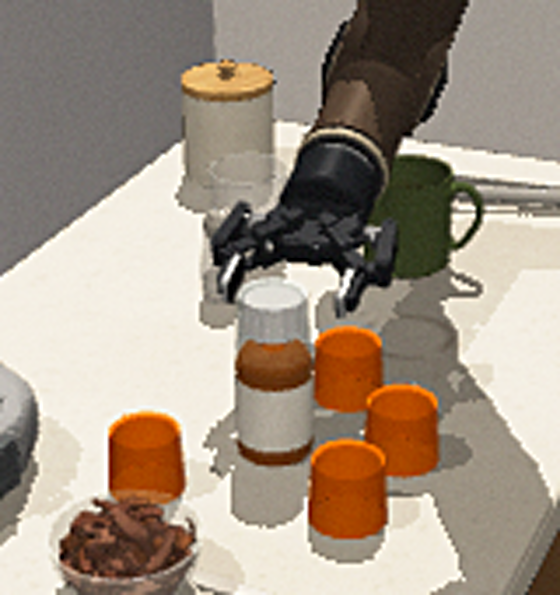

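View pics/c_side.png

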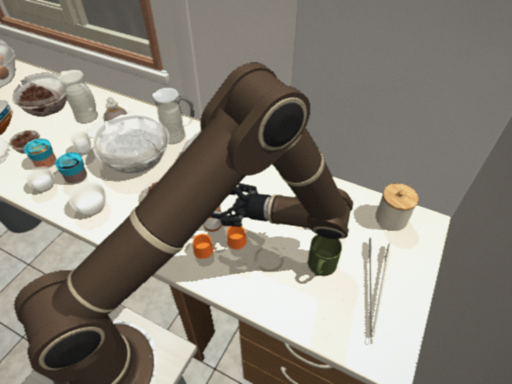

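The jaws stand on both sides of the clear cup: tips at crop (228,290) and (350,305), cup between x 240 and 310, nothing touched. Closing the gripper.

```bash
cat > s5.py <<'E'
import numpy as np,cv2
from h import *
from bench import env,get_state,eyes,set_gripper
set_gripper(.04,30)
s=get_state();print(s["clock"],s["gripper_width"],s["contact_force"].round(1))
for n in["scene"]:
    c=eyes.camera(n);cv2.imwrite("pics/d_scrop.png",cv2.resize(c["frame"][150:270,210:330,::-1],None,fx=4,fy=4,interpolation=cv2.INTER_CUBIC))
c=eyes.camera("wrist");cv2.imwrite("pics/d_wrist.png",c["frame"][:,:,::-1])
E
python3 s5.py
```

```text
5.775 0.04209719877129391 [ 0.1 -2.3  2.9]
```

View pics/d_scrop.png

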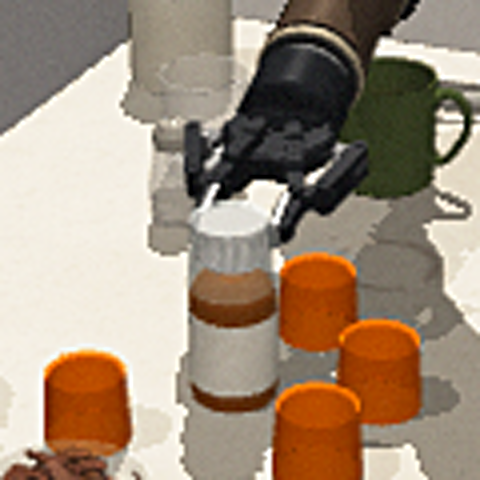

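View pics/d_wrist.png

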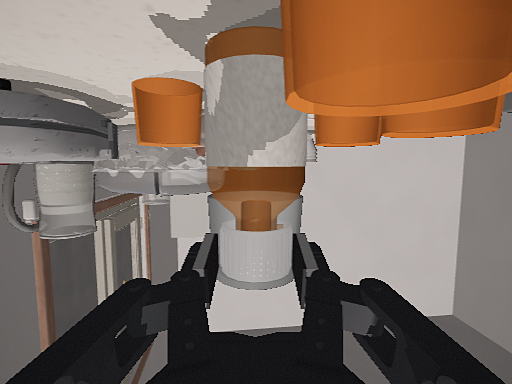

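The width reads 42 mm, which is too small for the 57 mm cup. I'll check where the pads really are by projecting tool-frame points into this wrist picture.

```bash
python3 - <<'E'
import numpy as np,cv2
from h import *
from bench import eyes,get_state
c=eyes.camera("wrist");s=get_state();R=Ro.from_rotvec(s["tool_rot"]).as_matrix();t=s["tool_pos"]
im=c["frame"][:,:,::-1].copy()
im=cv2.resize(im[150:384,130:380],None,fx=3,fy=3,interpolation=cv2.INTER_CUBIC)
f=lambda X:tuple(((proj(c,X)-[130,150])*3+1).astype(int))
for zt,col in((.022,(0,0,255)),(.003,(0,255,0)),(-.02,(255,0,0)),(-.04,(255,0,255))):
    for sx in(-1,1):
        for y in(-.011,.011):cv2.circle(im,f(t+R@[sx*.021,y,zt]),4,col,-1)
cv2.imwrite("pics/d2.png",im)
P=cloud(c);Q=((P-t)@R)
for u,v in((210,250),(212,240),(300,250),(297,240),(208,270),(303,270),(205,240),(255,210),(255,240),(220,205)):print(u,v,Q[v,u].round(4),P[v,u].round(3))
E
```

```text
210 250 [-0.0235 -0.0116 -0.0326] [ 0.521 -0.032  0.109]
212 240 [-0.0243 -0.0107 -0.0208] [ 0.52  -0.02   0.107]
300 250 [ 0.0206 -0.012  -0.0332] [ 0.477 -0.038  0.109]
297 240 [ 0.021  -0.0109 -0.0212] [ 0.475 -0.026  0.107]
208 270 [-0.0229 -0.0079 -0.0438] [ 0.521 -0.042  0.115]
303 270 [ 0.0199 -0.0103 -0.0473] [ 0.479 -0.051  0.114]
205 240 [-0.0279 -0.0111 -0.0217] [ 0.524 -0.021  0.107]
255 210 [-0.0014 -0.0265 -0.0172] [ 0.497 -0.023  0.091]
255 240 [-0.0014 -0.0105 -0.0204] [ 0.497 -0.023  0.107]
220 205 [-0.0206 -0.0269 -0.011 ] [ 0.516 -0.015  0.089]
```

View pics/d2.png

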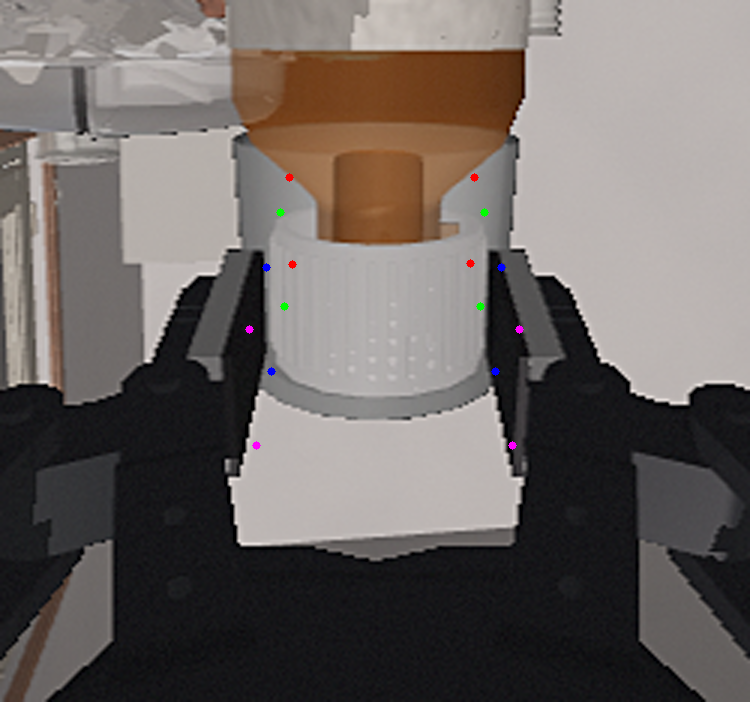

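The pads end at tool z of about −15 mm, not near +22 mm, so the jaws closed behind the cup's widest part. I'll cross-check the fingertip position in free space with earlier pictures and the other cameras.

```bash
python3 - <<'E'
import numpy as np,cv2
from h import *
from bench import eyes,get_state,env
# start pose picture
st=dict(a=(np.array([0.22695505,0.58191926,0.22254245]),[2.59308892,1.77215811,-.00152943]),b=(np.array([.49305105,.000337,.25033]),tool(95,-5,1)))
for k,(t,r) in st.items():
    c=dict(np.load(f"pics/{k}_wrist.npz"));R=Ro.from_rotvec(r).as_matrix();Q=(cloud(c)-t)@R
    for lo,hi in((140,200),(310,390)):
        m=np.zeros(Q.shape[:2],bool);m[235:384,lo:hi]=1
        q=Q[m&(c["depth"]>0)&(c["depth"]<.19)&(c["frame"].mean(-1)<140)];q=q[(abs(q[:,1])<.03)&(abs(q[:,0])<.07)]
        print(k,lo,len(q),"z pct",np.percentile(q[:,2],[50,90,99,100]).round(4),"x at tip",q[q[:,2]>np.percentile(q[:,2],97)].mean(0).round(4))
t=get_state();R=Ro.from_rotvec(t["tool_rot"]).as_matrix()
for n in("scene","side"):
    c=eyes.camera(n);Q=(cloud(c)-t["tool_pos"])@R
    m=(c["frame"].max(-1)<70)&(abs(Q[...,0])<.06)&(abs(Q[...,1])<.03)&(abs(Q[...,2])<.06)
    if m.sum():print(n,m.sum(),np.percentile(Q[m][:,2],[50,90,98,100]).round(4))
    # camera 2 start
E
```

```text
a 140 5395 z pct [-0.0879 -0.0356 -0.024  -0.0204] x at tip [-0.0431 -0.0008 -0.0248]
a 310 7517 z pct [-0.0864 -0.0394 -0.0251 -0.0204] x at tip [ 0.044  -0.0018 -0.0259]
b 140 5404 z pct [-0.0877 -0.0354 -0.0239 -0.0207] x at tip [-0.0451 -0.0024 -0.0248]
b 310 7532 z pct [-0.0866 -0.0394 -0.025  -0.0207] x at tip [ 0.042 -0.003 -0.026]
scene 168 [-0.0518 -0.0208 -0.014   0.0361]
side 61 [-0.0519 -0.0374 -0.033  -0.0294]
```

Both cameras agree that the real fingertips are about 30 mm behind the reported frame (tips at tool z −21 mm open, −14 mm at 42 mm width). I'll correct by 30 mm, open, rise, re-aim with azimuth 104° for camera clearance to the orange cup, and descend again.

```bash
cat >> h.py <<'E'
GZ=-.031   # measured tool z of grasp point (pads' middle) at ~57 mm opening
B=np.array([.4927,.0021])
E
cat > s6.py <<'E'
import numpy as np,cv2
from h import *
from bench import env,get_state,eyes,set_gripper
set_gripper(.085)
p0=get_state()["tool_pos"];env.move_straight(p0+[0,0,.1],v=.2)
az,el=104,-13;T=tool(az,el,1);z=Ro.from_rotvec(T).as_matrix()[:,2]
p=np.array([*B,.112])-GZ*z
for dz in(.1,0):print(env.solve_ik(p+[0,0,dz],T).round(2))
env.reach(p+[0,0,.1],T)
env.move_straight(p+[0,0,.025],v=.15);print(get_state()["contact_force"].round(1))
env.move_straight(p,v=.06)
s=get_state();print(s["clock"],s["contact_force"].round(1))
c=eyes.camera("wrist");cv2.imwrite("pics/e_wrist.png",c["frame"][:,:,::-1])
c=eyes.camera("scene");cv2.imwrite("pics/e_scrop.png",cv2.resize(c["frame"][150:270,210:330,::-1],None,fx=4,fy=4,interpolation=cv2.INTER_CUBIC))
E
python3 s6.py
```

```text
[ 0.43  0.8  -0.02  1.72 -0.89  1.73 -2.06]
[ 0.43  0.96 -0.01  1.7  -0.87  1.64 -1.95]
[ 0.5 -0.5  0.6]
8.6583 [ 0.2 -0.9 -0.5]
```

View pics/e_wrist.png

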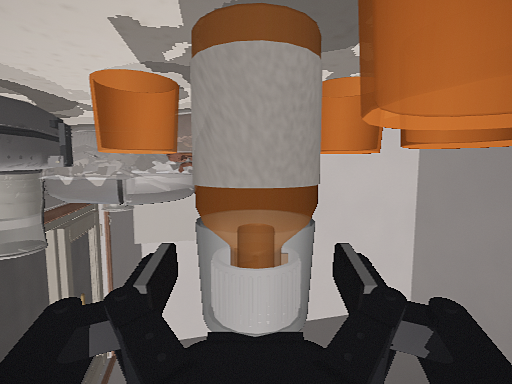

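View pics/e_scrop.png

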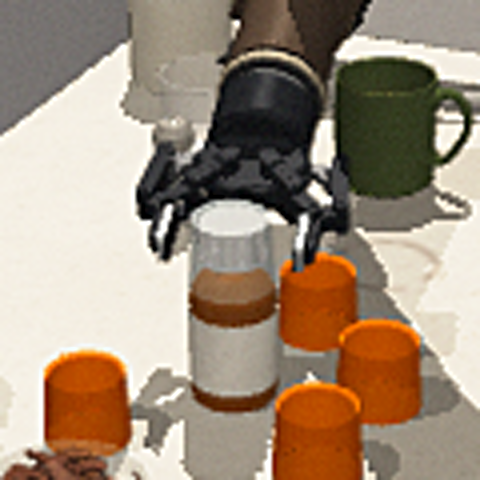

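Now the cup at (255,275) in the wrist view is truly between the fingers at x≈170 and x≈340. Closing.

```bash
cat > s7.py <<'E'
import numpy as np,cv2
from h import *
from bench import env,get_state,eyes,set_gripper
set_gripper(.04,30)
s=get_state();print(s["clock"],s["gripper_width"],s["contact_force"].round(1))
if .05<s["gripper_width"]<.062:
    p=s["tool_pos"];env.move_straight(p+[0,0,.02],v=.05)
    s=get_state();print(s["clock"],s["gripper_width"],s["contact_force"].round(1))
c=eyes.camera("wrist");cv2.imwrite("pics/f_wrist.png",c["frame"][:,:,::-1])
c=eyes.camera("scene");cv2.imwrite("pics/f_scrop.png",cv2.resize(c["frame"][150:270,210:330,::-1],None,fx=4,fy=4,interpolation=cv2.INTER_CUBIC))
E
python3 s7.py
```

```text
9.1333 0.05656009248347519 [ 0.5 -1.7  1.1]
9.6917 0.05678137225505915 [-0.4 -0.5  0. ]
```

View pics/f_wrist.png

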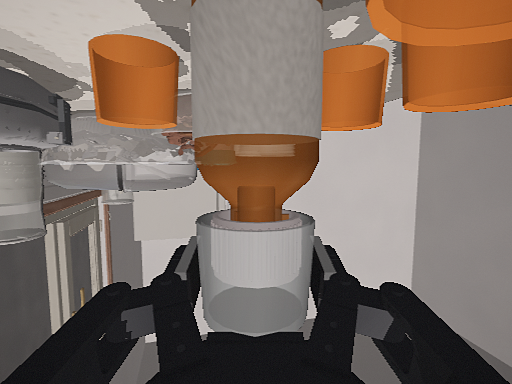

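View pics/f_scrop.png

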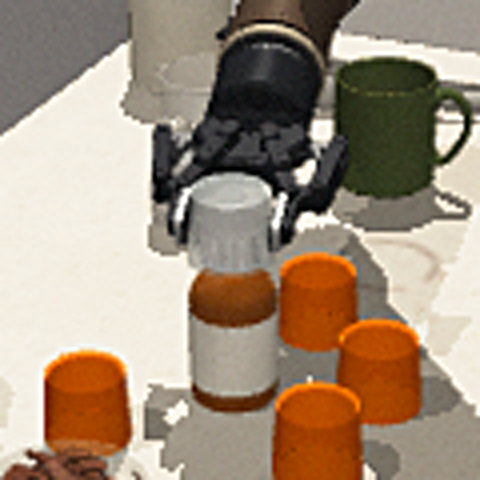

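The cup came off with the lift (width 56.8 mm) and the bottle stayed put. Now I'll lift clear, flip with joint 7 and move over the placing spot.

```bash
cat > s8.py <<'E'
import numpy as np,cv2
from h import *
from bench import env,get_state,eyes,set_gripper
# cup in tool frame (from the grasp pose)
T=tool(104,-13,1);R=Ro.from_rotvec(T).as_matrix();p=np.array([*B,.112])-GZ*R[:,2]
C=R.T@(np.array([*B,.111])-p);A=R.T@np.array([0,0,1.])   # centre, mouth->foot axis
np.savez("cup.npz",C=C,A=A)
S=np.array([.58,-.085]);az,el=50,-25
T2=tool(az,el,-1);R2=Ro.from_rotvec(T2).as_matrix();a=R2@A;print("cup axis at place",a.round(2),"tilt",np.degrees(np.arccos(-a[2])).round(1))
h=25*-a[2]+27*np.hypot(a[0],a[1])      # centre height with foot edge on table, mm
t2=np.array([*S,h/1000])-R2@C
np.save("place.npy",t2);print("centre h",h,"tcp",t2)
s=get_state();q=s["joint_positions"].copy()
for dz in(.13,0):
    k=env.solve_ik(t2+[0,0,dz],T2);print(k if k is None else k.round(2))
env.move_straight(s["tool_pos"]+[0,0,.09],v=.15)
q=get_state()["joint_positions"].copy();q[6]+=np.pi;print(q.round(2));env.set_joints(q)
s=get_state();print(s["clock"],s["gripper_width"],s["contact_force"].round(1))
print(env.solve_ik(t2+[0,0,.13],T2).round(2))
c=eyes.camera("scene");cv2.imwrite("pics/g_scene.png",c["frame"][:,:,::-1])
E
python3 s8.py
```

```text
cup axis at place [-0.4  -0.47 -0.79] tilt 38.0
centre h 36.323128673960824 tcp [ 0.59766373 -0.06394919  0.02243395]
[ 1.32  0.9  -1.    2.05 -0.89  0.53  0.7 ]
[ 1.26  1.15 -0.89  2.02 -0.95  0.42  0.98]
[ 0.43  0.79 -0.02  1.72 -0.89  1.74  1.07]
13.1917 0.056702757326691944 [ 0.4  0.1 -0.4]
[ 1.33  0.91 -1.02  2.05 -0.86  0.51  0.68]
```

View pics/g_scene.png

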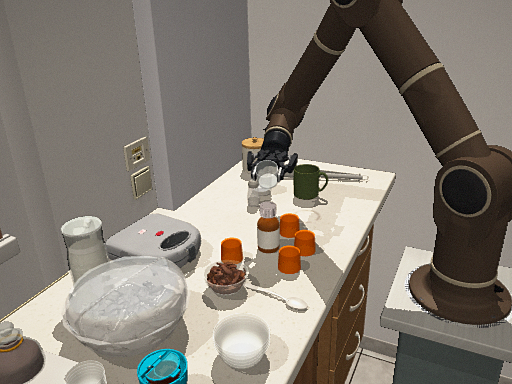

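The flipped cup is at (266,178), clear of the cap at (267,210). I'm moving to the placing spot along straight lines, then down until the edge touches and the cup presses level.

```bash
cat > s9.py <<'E'
import numpy as np,cv2
from h import *
from bench import env,get_state,eyes,set_gripper
t2=np.load("place.npy");T2=tool(50,-25,-1)
s=get_state();p=s["tool_pos"];print(p.round(3))
try:
    env.move_straight([t2[0],t2[1],p[2]],T2,v=.12)
except env.Unreachable as e:
    print("straight no",e)
    env.move_straight([t2[0],t2[1],p[2]],v=.15); env.reach(t2+[0,0,.13],T2)
s=get_state();print(s["clock"],s["tool_pos"].round(3),s["joint_positions"].round(2),s["gripper_width"])
env.move_straight(t2+[0,0,.03],v=.12)
s=get_state();print(s["clock"],s["tool_pos"].round(4),(t2+[0,0,.03]).round(4),s["contact_force"].round(1))
for n in("scene","side"):
    c=eyes.camera(n);cv2.imwrite(f"pics/h_{n}.png",cv2.resize(c["frame"][130:290,200:370,::-1] if n=="scene" else c["frame"][150:300,150:350,::-1],None,fx=3.5,fy=3.5,interpolation=cv2.INTER_CUBIC))
E
python3 s9.py
```

```text
[0.485 0.031 0.215]
14.6167 [ 0.598 -0.064  0.214] [ 1.27  0.7  -0.91  2.04 -1.03  0.69  0.7 ] 0.05683002341294962
16.1167 [ 0.5979 -0.064   0.0531] [ 0.5977 -0.0639  0.0524] [ 0.1 -0.9  0.1]
```

View pics/h_scene.png

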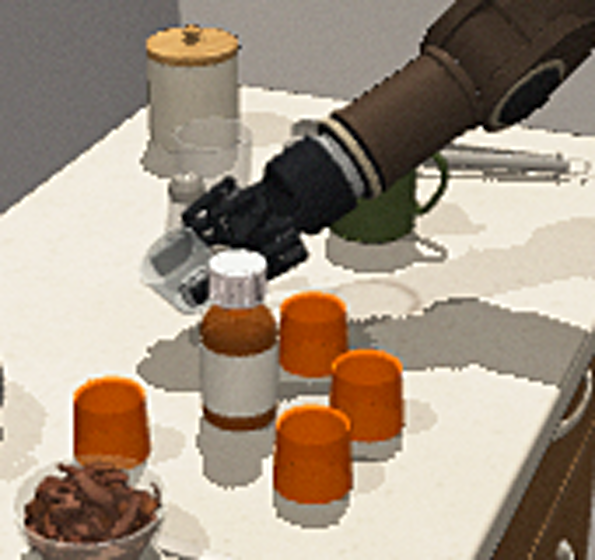

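View pics/h_side.png

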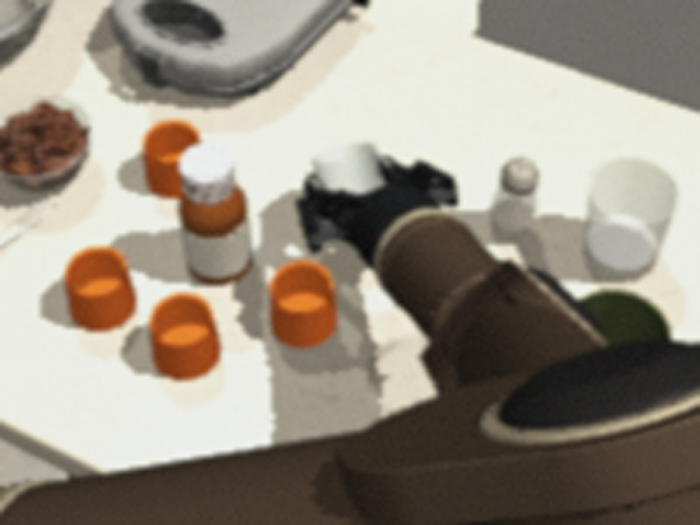

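The tilted cup is held about 30 mm above the worktop, mouth forward and up, clear of its neighbours. Next, the stepwise descent with force monitoring.

```bash
cat > s10.py <<'E'
import numpy as np,cv2
from h import *
from bench import env,get_state,eyes,set_gripper
t2=np.load("place.npy")
env.move_straight(t2+[0,0,.006],v=.08)
f0=get_state()["contact_force"]
for dz in np.arange(.004,-.0125,-.002):
    env.move_straight(t2+[0,0,dz],v=.03)
    s=get_state();f=s["contact_force"]-f0
    print(round(dz,3),s["tool_pos"][2].round(4),f.round(1),s["gripper_width"].round(4))
    if f[2]>14: break
print(s["clock"])
for n in("scene","wrist"):
    c=eyes.camera(n);cv2.imwrite(f"pics/i_{n}.png",cv2.resize(c["frame"][130:290,200:370,::-1],None,fx=3.5,fy=3.5,interpolation=cv2.INTER_CUBIC) if n=="scene" else c["frame"][:,:,::-1])
E
python3 s10.py
```

```text
Traceback (most recent call last):
  File "s10.py", line 10, in <module>
    print(round(dz,3),s["tool_pos"][2].round(4),f.round(1),s["gripper_width"].round(4))
                                                           ^^^^^^^^^^^^^^^^^^^^^^^^
AttributeError: 'float' object has no attribute 'round'
```

```bash
sed -i 's/s\["gripper_width"\].round(4)/round(s["gripper_width"],4)/; s/^env.move_straight(t2+\[0,0,.006\].*/env.move_straight(t2+[0,0,.005],v=.05)/' s10.py; python3 s10.py
```

```text
0.004 0.0264 [ 0.2  0.2 -0.1] 0.0569
0.002 0.0243 [ 0.9 -0.6  0.4] 0.0571
0.0 0.0236 [-0.2 -0.2  5.7] 0.057
-0.002 0.0233 [-0.9 -2.6 11. ] 0.0564
-0.004 0.0231 [-1.9 -3.6 19.3] 0.0571
18.4167
```

View pics/i_scene.png

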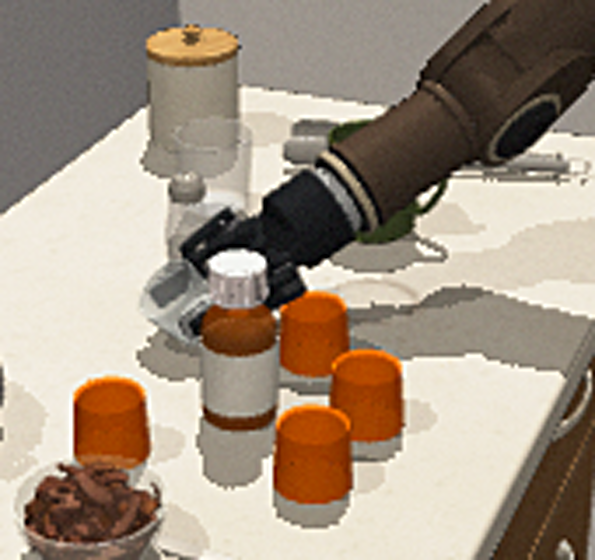

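View pics/i_wrist.png

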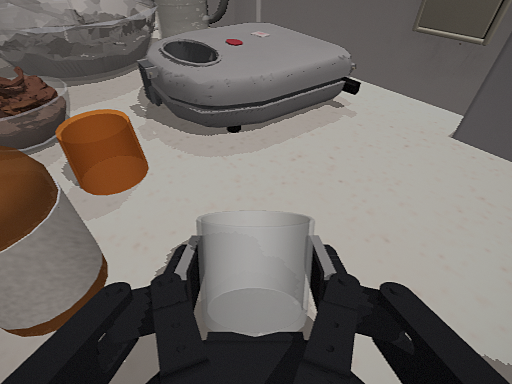

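The foot edge touches at 19 N without turning in the grip. I'll lower the grip force so the push can rotate the cup level in the pads.

```bash
cat > s11.py <<'E'
import numpy as np,cv2
from h import *
from bench import env,get_state,eyes,set_gripper
t2=np.load("place.npy")
set_gripper(.04,20)
for dz in (-.004,-.006,-.0075):
    env.move_straight(t2+[0,0,dz],v=.03);env.wait(.2)
    s=get_state();print(dz,s["tool_pos"].round(4),s["contact_force"].round(1),round(s["gripper_width"],4))
    if s["contact_force"][2]>26:break
c=eyes.camera("wrist");cv2.imwrite(f"pics/j_wrist.png",c["frame"][180:384,130:390,::-1])
print(s["clock"])
E
python3 s11.py
```

```text
-0.004 [ 0.5992 -0.0622  0.0231] [-2.4 -2.9 19.7] 0.0567
-0.006 [ 0.5999 -0.0616  0.023 ] [-1.5 -3.5 27.3] 0.0567
19.6333
```

View pics/j_wrist.png

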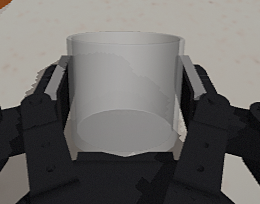

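It doesn't slip in the pads. The tilt is 38°, and this cup would only tip past about 51°. So I'll ease to light contact and release, and it should rock upright between the open fingers.

```bash
cat > s12.py <<'E'
import numpy as np,cv2
from h import *
from bench import env,get_state,eyes,set_gripper
t2=np.load("place.npy")
env.move_straight(t2+[0,0,.001],v=.03)
print(get_state()["contact_force"].round(1))
set_gripper(.085);env.wait(.3)
s=get_state();print(s["clock"],s["contact_force"].round(1),s["gripper_width"])
c=eyes.camera("wrist");cv2.imwrite(f"pics/k_wrist.png",c["frame"][:,:,::-1])
E
python3 s12.py
```

```text
[ 0.4 -0.6  1.8]
20.7667 [-0.3  0.4  0.2] 0.08516271133266638
```

View pics/k_wrist.png

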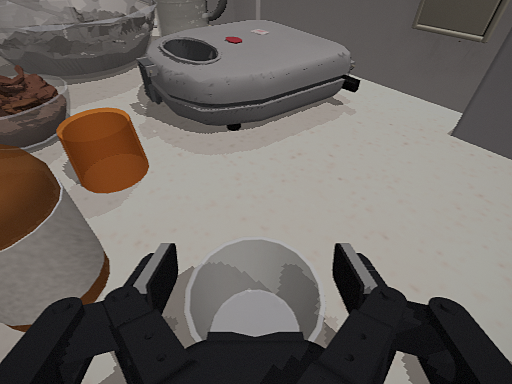

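The wrist view shows the clear cup at (255,290) standing mouth-up on the worktop. Retreating straight up, checking the cup and locating the cap.

```bash
cat > s13.py <<'E'
import numpy as np,cv2
from h import *
from scipy.optimize import least_squares
from bench import env,get_state,eyes,set_gripper
t=get_state()["tool_pos"]
env.move_straight(t+[0,0,.06],v=.1);print(get_state()["contact_force"].round(1))
env.move_straight(t+[0,0,.24],v=.25)
for n in("side","scene"):
    c=eyes.camera(n);np.savez(f"pics/l_{n}.npz",**c);cv2.imwrite(f"pics/l_{n}.png",c["frame"][:,:,::-1])
P=cloud(dict(np.load("pics/l_side.npz"))).reshape(-1,3)
def fit(zl,zh,r,g,rr=.04):
    q=P[(P[:,2]>zl)&(P[:,2]<zh)&(np.hypot(*(P[:,:2]-g).T)<rr)]
    s=least_squares(lambda p:np.hypot(*(q[:,:2]-p).T)-r,g,loss='soft_l1',f_scale=.002);return s.x.round(4),len(q),np.sqrt(2*s.cost/len(q)).round(4)
print("bottle",fit(.012,.075,.03,B),"cap",fit(.108,.128,.022,B),"cup",fit(.01,.045,.0285,np.array([.57,-.09]),.045))
q=P[(P[:,2]>.125)&(P[:,2]<.15)&(np.hypot(*(P[:,:2]-B).T)<.03)];print("top z",np.percentile(q[:,2],[50,90]),q[q[:,2]>.13].mean(0).round(4))
for th in range(0,360,30):
    a=np.radians(th);x=np.array([np.cos(a),np.sin(a),0]);z=np.array([0,0,-1.]);R=np.stack([x,np.cross(z,x),z],1)
    k=env.solve_ik([*B,.2],Ro.from_matrix(R).as_rotvec());print(th,k if k is None else k.round(2))
print(get_state()["clock"])
E
python3 s13.py
```

```text
[-0.6 -0.1  0. ]
bottle (array([0.4927, 0.0021]), 0, np.float64(nan)) cap (array([0.4927, 0.0021]), 0, np.float64(nan)) cup (array([ 0.57, -0.09]), 0, np.float64(nan))s13.py:13: RuntimeWarning: invalid value encountered in scalar divide
  s=least_squares(lambda p:np.hypot(*(q[:,:2]-p).T)-r,g,loss='soft_l1',f_scale=.002);return s.x.round(4),len(q),np.sqrt(2*s.cost/len(q)).round(4)
Traceback (most recent call last):
  File "s13.py", line 15, in <module>
    q=P[(P[:,2]>.125)&(P[:,2]<.15)&(np.hypot(*(P[:,:2]-B).T)<.03)];print("top z",np.percentile(q[:,2],[50,90]),q[q[:,2]>.13].mean(0).round(4))
                                                                                 ~~~~~~~~~~~~~^^^^^^^^^^^^^^^^
IndexError: index -1 is out of bounds for axis 0 with size 0
```

View pics/l_side.png

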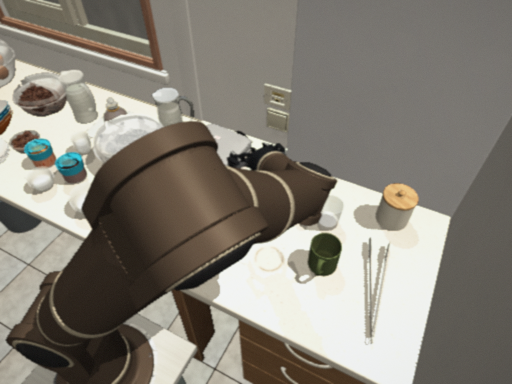

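View pics/l_scene.png

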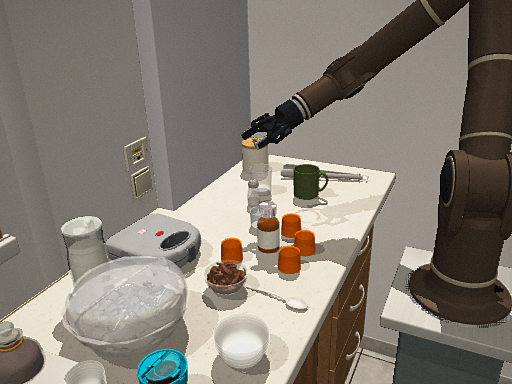

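The arm blocks the side view. In the scene view the bottle at (268,235), the cap at (268,212), the cup partly behind it at (258,215) and all other things are in place. I'll measure with the scene camera and list the tool-down IK.

```bash
cat >> h.py <<'E'
def down(th):
    a=np.radians(th);x=np.array([np.cos(a),np.sin(a),0]);z=np.array([0,0,-1.]);return Ro.from_matrix(np.stack([x,np.cross(z,x),z],1)).as_rotvec()
E
cat > s14.py <<'E'
import numpy as np,cv2
from h import *
from scipy.optimize import least_squares
from bench import env,get_state
P=cloud(dict(np.load("pics/l_scene.npz"))).reshape(-1,3)
def fit(zl,zh,r,g,rr=.04):
    q=P[(P[:,2]>zl)&(P[:,2]<zh)&(np.hypot(*(P[:,:2]-g).T)<rr)]
    if len(q)<5:return len(q)
    s=least_squares(lambda p:np.hypot(*(q[:,:2]-p).T)-r,g,loss='soft_l1',f_scale=.002);return s.x.round(4),len(q),np.sqrt(2*s.cost/len(q)).round(4)
print("bottle",fit(.012,.075,.03,B),"cap",fit(.108,.128,.022,B),"cup",fit(.015,.06,.0285,np.array([.57,-.09]),.045))
q=P[(P[:,2]>.125)&(P[:,2]<.15)&(np.hypot(*(P[:,:2]-B).T)<.03)];print("top z",np.percentile(q[:,2],[50,90]),q[q[:,2]>.13].mean(0).round(4))
for th in range(0,360,30):
    k=env.solve_ik([*B,.2],down(th));k2=env.solve_ik([*B,.09],down(th));print(th,k if k is None else k.round(2),k2 if k2 is None else k2.round(2))
E
python3 s14.py
```

```text
bottle (array([0.4926, 0.0026]), 456, np.float64(0.0014)) cap (array([0.493 , 0.0029]), 111, np.float64(0.0015)) cup (array([ 0.5658, -0.0989]), 160, np.float64(0.0018))
top z [0.13341864 0.13552772] [0.4909 0.0063 0.1339]
0 [ 0.56  0.31 -0.8   1.9   0.26  1.04 -0.34] [ 0.36  0.42 -0.58  2.02  0.32  0.79 -0.4 ]
30 [ 0.54  0.3  -0.77  1.9   0.24  1.04  0.19] [ 0.37  0.42 -0.59  2.02  0.33  0.79  0.12]
60 [ 0.61  0.33 -0.87  1.9   0.29  1.05  0.67] [ 0.45  0.45 -0.69  2.01  0.39  0.81  0.58]
90 [ 0.71  0.37 -1.01  1.89  0.36  1.07  1.13] [ 0.56  0.5  -0.84  2.01  0.49  0.85  1.02]
120 [ 0.83  0.46 -1.2   1.89  0.48  1.13  1.54] [ 0.69  0.58 -1.03  2.    0.63  0.92  1.42]
150 [ 0.84  0.48 -1.22  1.89  0.5   1.13  2.05] [ 0.55  0.49 -0.83  2.01  0.48  0.85  2.07]
180 [ 0.84  0.48 -1.22  1.89  0.5   1.13  2.57] [ 0.8   0.71 -1.24  1.99  0.79  1.04  2.32]
210 [-1.07  0.44  1.28  1.99 -0.48  1.07 -2.19] [ 0.8   0.71 -1.24  1.99  0.79  1.04  2.85]
240 [-1.07  0.44  1.28  1.99 -0.48  1.07 -1.67] [ 0.62  0.53 -0.93  2.    0.55  0.88 -2.7 ]
270 [ 0.86  0.5  -1.27  1.88  0.53  1.15 -2.17] [ 0.39  0.43 -0.61  2.02  0.34  0.8  -1.99]
300 [ 0.91  0.58 -1.37  1.88  0.61  1.2  -1.72] [ 0.72  0.61 -1.08  2.    0.67  0.95 -1.76]
330 [ 0.79  0.43 -1.14  1.89  0.44  1.1  -1.04] [ 0.61  0.53 -0.92  2.    0.54  0.88 -1.13]
```

The bottle and cap axis agree between cameras: (0.4928, 0.0025), cap top 0.133. The cup stands at (0.566, −0.099). Joint 7 positive is anticlockwise from above. Now moving above the cap with jaws along θ=−10°.

```bash
cat > s15.py <<'E'
import numpy as np,cv2
from h import *
from bench import env,get_state,eyes,set_gripper
C=np.array([.4928,.0025])
env.reach([*C,.22],down(-10))
s=get_state();print(s["clock"],s["tool_pos"].round(4),s["joint_positions"].round(2))
env.move_straight([*C,.15],v=.15)
c=eyes.camera("wrist");np.savez("pics/m_wrist.npz",**c);im=c["frame"][:,:,::-1].copy()
P=cloud(c).reshape(-1,3);q=P[(abs(P[:,2]-.1335)<.004)&(np.hypot(*(P[:,:2]-C).T)<.03)]
print("top pts",len(q),q.mean(0).round(4),np.percentile(q,[1,99],0).round(4).tolist())
print(proj(c,[*C,.133]).round())
cv2.imwrite("pics/m_wrist.png",im)
c=eyes.camera("side");cv2.imwrite("pics/m_side.png",c["frame"][:,:,::-1])
E
python3 s15.py
```

```text
23.7 [0.4921 0.0021 0.2189] [ 0.65  0.31 -0.9   1.87  0.27  1.09 -0.54]
top pts 3024 [0.4937 0.0038 0.1333] [[0.4732, -0.0175, 0.1299], [0.5138, 0.0236, 0.1349]]
[253. 226.]
```

View pics/m_wrist.png

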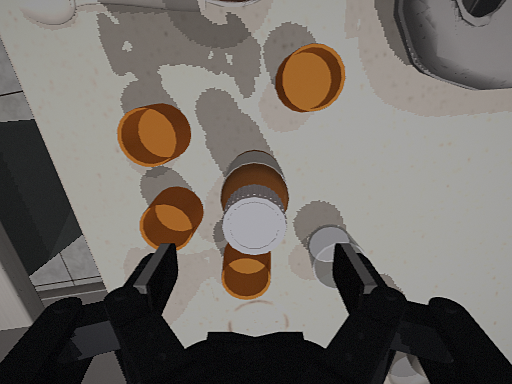

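View pics/m_side.png

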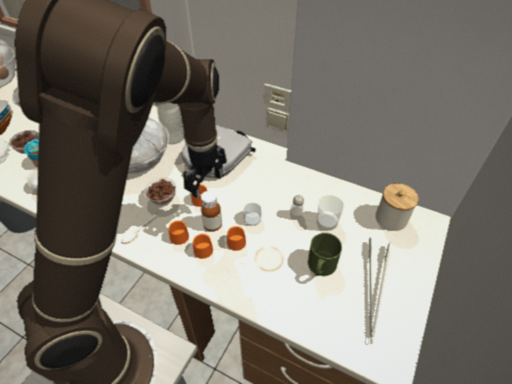

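The wrist view shows the white cap centred at (254,224), with the cup standing at (330,250) and the orange cups untouched. Descending and gripping the cap.

```bash
cat > s16.py <<'E'
import numpy as np,cv2
from h import *
from bench import env,get_state,eyes,set_gripper
C=np.array([.4932,.0031])
env.move_straight([*C,.120],v=.12);print(get_state()["contact_force"].round(1))
env.move_straight([*C,.094],v=.06);s=get_state();print(s["tool_pos"].round(4),s["contact_force"].round(1))
set_gripper(.03,60);env.wait(.1)
s=get_state();print(s["clock"],round(s["gripper_width"],4),s["tool_pos"].round(4),s["contact_force"].round(1),s["ft_torque"].round(2))
for n in("scene","wrist"):
    c=eyes.camera(n);cv2.imwrite(f"pics/n_{n}.png",cv2.resize(c["frame"][150:270,210:330,::-1],None,fx=4,fy=4,interpolation=cv2.INTER_CUBIC) if n=="scene" else c["frame"][:,:,::-1])
E
python3 s16.py
```

```text
[0.5 1.3 0.1]
[0.4931 0.0032 0.0938] [0.2 0.9 0.5]
25.9667 0.0429 [0.4932 0.0032 0.0942] [-2.  -0.1  5.2] [ 0.01  0.47 -0.01]
```

View pics/n_scene.png

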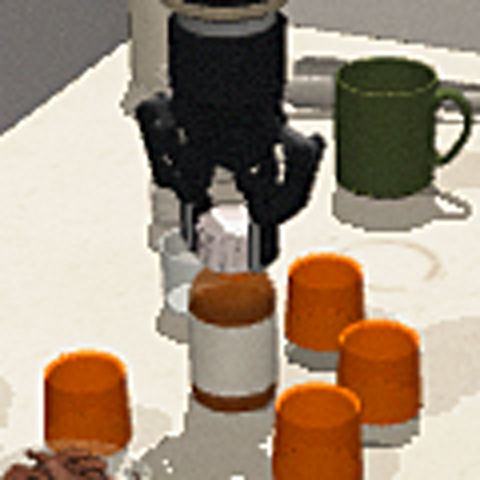

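View pics/n_wrist.png

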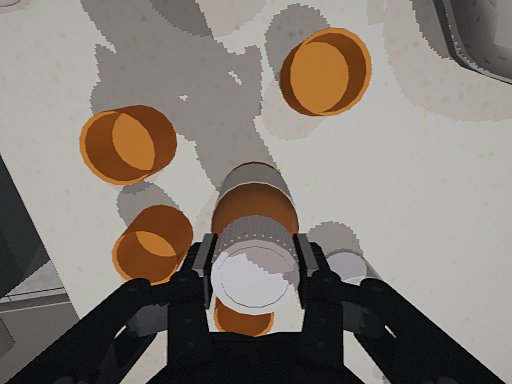

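The cap is gripped (42.9 mm). Pushing down to about 18 N.

```bash
cat > s17.py <<'E'
import numpy as np
from bench import env,get_state
C=np.array([.4932,.0031])
for z in np.arange(.0925,.0815,-.001):
    env.move_straight([*C,z],v=.03)
    s=get_state();f=s["contact_force"];print(round(z,4),s["tool_pos"].round(4),f.round(1),s["ft_torque"].round(2),round(s["gripper_width"],4))
    if f[2]>17:break
print(s["clock"])
E
python3 s17.py
```

```text
0.0925 [0.4932 0.0032 0.0927] [-1.8 -0.4  6.5] [0.02 0.6  0.02] 0.0432
0.0915 [0.4933 0.0032 0.0918] [-2.6  0.3  7.4] [ 0.04  0.58 -0.01] 0.043
0.0905 [0.4933 0.0032 0.0908] [-3.  -0.4  8.3] [-0.01  0.62 -0.06] 0.0433
0.0895 [0.4933 0.0032 0.0899] [-1.8 -0.3  9.6] [ 0.02  0.67 -0.02] 0.0426
0.0885 [0.4937 0.0033 0.0895] [-5.4 -0.6 15.4] [-0.06  1.02 -0.03] 0.0429
0.0875 [0.4942 0.0033 0.0894] [-7.6 -0.7 25.3] [-0.18  1.56 -0.05] 0.0431
27.5667
```

The spring bottomed at z≈0.0895 as described. I'm easing slightly, then turning 60° anticlockwise in steps. I use joint targets from the commanded pose so that the push is kept.

```bash
cat > s18.py <<'E'
import numpy as np,cv2
from h import *
from bench import env,get_state,eyes
C=np.array([.4932,.0031]);z=.0881
env.move_straight([*C,z],v=.03)
s=get_state();print(s["contact_force"].round(1),s["ft_torque"].round(2))
q0=np.array(env.solve_ik([*C,z],down(-10)));print((q0-s["joint_positions"]).round(4))
np.save("q0.npy",q0)
for a in (0,8,16,25,34,43,52,60):
    q=q0.copy();q[6]+=np.radians(a);env.set_joints(q)
    s=get_state();f=s["contact_force"];print(a,s["tool_pos"].round(4),f.round(1),s["ft_torque"].round(2),round(s["gripper_width"],4))
    if f[2]<11 or f[2]>30 or abs(s["ft_torque"][2])>2: print("stop");break
print(s["clock"])
for n in("scene","wrist"):
    c=eyes.camera(n);cv2.imwrite(f"pics/o_{n}.png",cv2.resize(c["frame"][150:270,210:330,::-1],None,fx=4,fy=4,interpolation=cv2.INTER_CUBIC) if n=="scene" else c["frame"][:,:,::-1])
E
python3 s18.py
```

```text
[-5.4 -0.2 19.1] [-0.11  1.22 -0.03]
[-0.0001  0.002   0.0011  0.0012  0.0005 -0.0017  0.    ]
0 [0.4938 0.0033 0.0895] [-6.3  0.1 18.8] [-0.08  1.26  0.01] 0.0431
8 [0.4941 0.0033 0.0893] [-4.8  0.5 16.1] [-0.06  0.79  0.01] 0.043
16 [0.4943 0.0033 0.0894] [-3.6 -0.1 15.7] [-0.11  0.72  0.1 ] 0.043
25 [0.4943 0.0033 0.0893] [-3.9 -1.2 14.8] [-0.12  0.74  0.12] 0.0427
34 [0.4942 0.0032 0.0893] [-3.4 -1.4 16.1] [-0.17  0.8   0.12] 0.0428
43 [0.4943 0.0031 0.0893] [-4.1 -0.9 15.7] [-0.22  0.74  0.12] 0.0429
52 [0.4945 0.0031 0.0893] [-1.9 -1.2 14.5] [-0.19  0.51  0.08] 0.0431
60 [0.4945 0.003  0.0893] [-2.4 -0.1 14.3] [-0.16  0.51  0.11] 0.043
29.9417
```

View pics/o_scene.png

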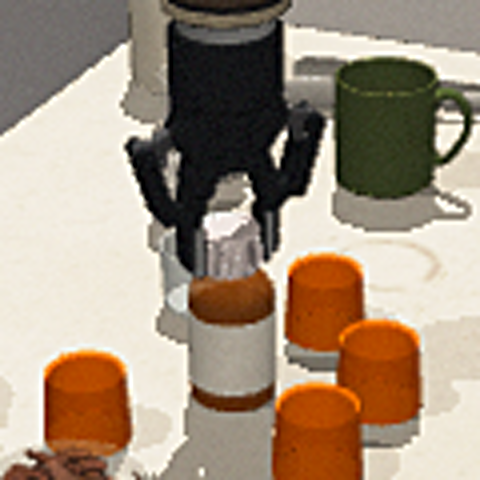

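View pics/o_wrist.png

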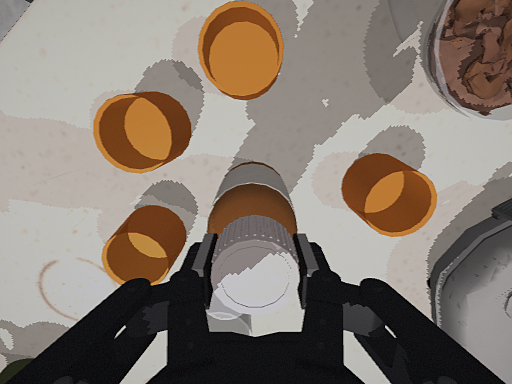

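The turn went smoothly (about 0.1 N m, push 14–16 N kept). Lifting in small steps, watching for the bottle's weight in case it is still locked.

```bash
cat > s19.py <<'E'
import numpy as np,cv2
from h import *
from bench import env,get_state,eyes
C=np.array([.4932,.0031])
for z in (.0895,.0915,.0935,.0955,.0975,.1,.103):
    env.move_straight([*C,z],v=.04)
    s=get_state();f=s["contact_force"];print(z,s["tool_pos"].round(4),f.round(1),s["ft_torque"].round(2),round(s["gripper_width"],4))
    if f[2]<-2.5: print("stop");break
print(s["clock"],s["tool_rot"])
for n in("scene","wrist"):
    c=eyes.camera(n);cv2.imwrite(f"pics/p_{n}.png",cv2.resize(c["frame"][150:270,210:330,::-1],None,fx=4,fy=4,interpolation=cv2.INTER_CUBIC) if n=="scene" else c["frame"][:,:,::-1])
E
python3 s19.py
```

```text
0.0895 [0.4944 0.003  0.0904] [-1.4 -0.9 10. ] [-0.17  0.27  0.03] 0.043
0.0915 [0.4944 0.0031 0.0922] [-0.2 -1.2  8. ] [-0.15  0.09  0.06] 0.0431
0.0935 [0.4943 0.003  0.0941] [-0.6 -0.1  6.2] [-0.13 -0.08 -0.02] 0.0434
0.0955 [0.493  0.003  0.0953] [-0.2 -0.2 -0.3] [-0.03  0.03 -0.04] 0.043
0.0975 [0.4931 0.0031 0.0974] [ 0.  -0.1 -0.6] [-0.04  0.    0.  ] 0.043
0.1 [0.4933 0.0031 0.1001] [-0.7 -0.   0.3] [-0.04  0.06 -0.02] 0.0431
0.103 [0.4934 0.0031 0.1032] [-0.1 -0.5 -0.8] [-0.01  0.01 -0.02] 0.0431
31.7917 [2.84707991e+00 1.32753253e+00 6.25269603e-04]
```

View pics/p_scene.png

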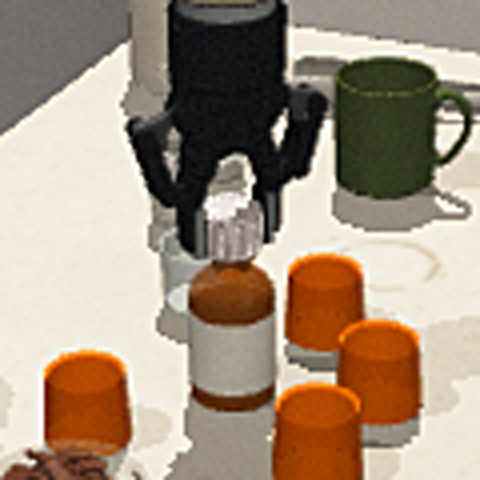

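The cap is free: the spring force dropped to zero, no bottle weight followed, and the neck is visible below the cap at (233,262). Lifting to about 27 mm clearance above the mouth and checking.

```bash
cat > s20.py <<'E'
import numpy as np,cv2
from h import *
from scipy.optimize import least_squares
from bench import env,get_state,eyes
C=np.array([.4932,.0031])
env.move_straight([*C,.141],v=.08);env.wait(.3)
s=get_state();print(s["clock"],s["tool_pos"].round(4),s["contact_force"].round(1),round(s["gripper_width"],4))
for n in("scene","side"):
    c=eyes.camera(n);cv2.imwrite(f"pics/q_{n}.png",c["frame"][:,:,::-1])
    cv2.imwrite(f"pics/q_{n}c.png",cv2.resize(c["frame"][150:270,210:330,::-1] if n=="scene" else c["frame"][150:270,150:300,::-1],None,fx=4.5,fy=4.5,interpolation=cv2.INTER_CUBIC))
    im=c["frame"].astype(int)
    P=cloud(c).reshape(-1,3);fr=c["frame"].reshape(-1,3).astype(int)
    def fit(zl,zh,r,g,rr=.04,mask=None):
        m=(P[:,2]>zl)&(P[:,2]<zh)&(np.hypot(*(P[:,:2]-g).T)<rr)
        if mask is not None:m&=mask
        q=P[m]
        if len(q)<15:return len(q)
        k=least_squares(lambda p:np.hypot(*(q[:,:2]-p).T)-r,g,loss='soft_l1',f_scale=.002);return k.x.round(4),len(q),np.sqrt(2*k.cost/len(q)).round(4)
    w=fr.min(1)>110
    print(n,"bottle",fit(.012,.075,.03,B),"neck",fit(.101,.123,.013,B,.02),"cap",fit(.153,.178,.022,C,.026,w),"cup",fit(.012,.048,.0285,np.array([.566,-.099]),.04))
    q=P[(np.hypot(*(P[:,:2]-C).T)<.026)&w&(P[:,2]>.14)];print("cap z",np.percentile(q[:,2],[2,98]).round(4) if len(q) else None)
E
python3 s20.py
```

```text
32.8167 [0.493  0.0031 0.1406] [-0.1 -0.4  0.3] 0.0428
scene bottle (array([0.4938, 0.002 ]), 433, np.float64(0.0015)) neck (array([0.4933, 0.0031]), 97, np.float64(0.0018)) cap (array([0.4935, 0.0027]), 108, np.float64(0.0015)) cup (array([ 0.5658, -0.099 ]), 157, np.float64(0.0017))
cap z [0.1532 0.1819]
side bottle (array([0.4935, 0.0014]), 256, np.float64(0.0011)) neck (array([0.4932, 0.0007]), 62, np.float64(0.002)) cap (array([0.4942, 0.0028]), 22, np.float64(0.0009)) cup (array([ 0.5663, -0.1001]), 247, np.float64(0.0016))
cap z [0.1544 0.1844]
```

View pics/q_scenec.png

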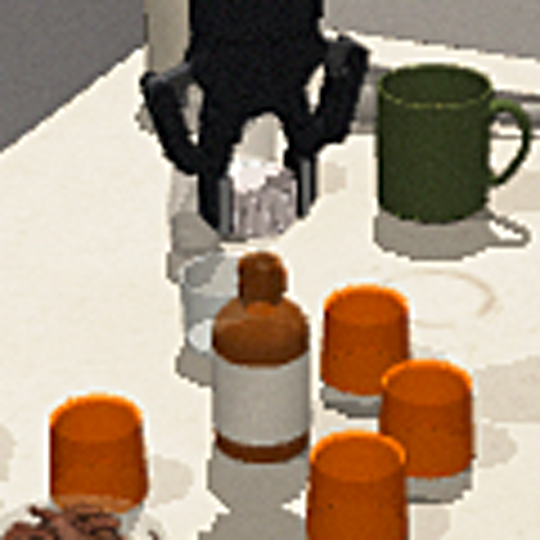

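View pics/q_side.png

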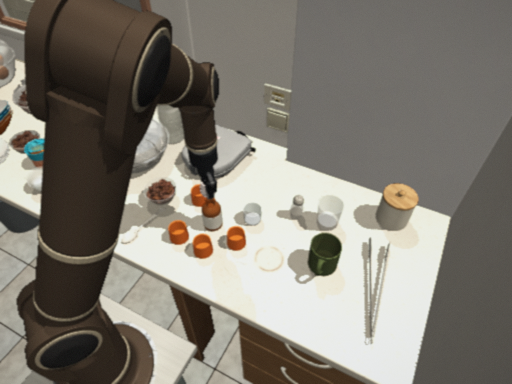

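The scene crop shows the cap held at (265,195), straight above the open mouth at (262,255), and the bottle standing. The clear cup stands upright at crop (205,310), or (252,214) in the side view. Cap axis (0.494, 0.003), bottle axis (0.4937, 0.002), cap underside about 0.152. Handing in.

```bash
python3 -c "
from bench import workorder,get_state
workorder.sign_off();s=get_state();print(s['clock'],s['gripper_width'],s['contact_force'].round(1))"
```

```text
the job is handed in; nothing more can be done
the job is handed in; nothing more can be done
```

The bottle is ready for pouring and the job is handed in, with the robot clock at about 33 s of the 70 s allowed.

**What I did**
- **Cup:** I lifted it off the cap, flipped it with joint 7 and stood it mouth-up at about (0.566, −0.099), roughly 12 cm from the bottle.
- **Cap:** I gripped it, pushed it down to its stop at 15–19 N (25 N for a moment), turned it 60° anticlockwise while down, and lifted it off.

**Last checks (scene and side cameras)**
- The cap is still gripped at 42.8 mm, with its underside about 28 mm above the mouth. Its axis is within about 2 mm of the bottle's.
- The bottle is upright and within about 1 mm of where it started.
- The cup is upright, and I saw no change in the orange cups, mug, glass, salt shaker, bowl or spoon.
- No bottle weight came up with the cap, and the force is near zero.

**What disagreed or went wrong**
- The real fingertips were about 30 mm behind where the reported tool frame puts them. The first close therefore touched only the back of the cup (42 mm instead of 57 mm, no lasting effect), and I measured the offset and corrected it.
- The cup would not turn level in the pads at 27 N, so I released it tilted at 38° with light contact and it rocked upright.
- My state reading after hand-in was refused, so I have no check of the final second.

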